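# Find the full pacifier box by its weight and put it on the kitchen tray

### The arm

A 6-joint arm with a two-finger parallel gripper is mounted at the origin on the work surface. World frame = base frame: x ahead of the robot, y to its left, z up, the work surface at z = 0. Lengths are in m, angles in degrees, forces in N, time in s.
With the tool pointing down it reaches from about 0.4 to 0.825 m from the base axis. Payload 7 kg.
Tool frame: the origin (TCP) lies between the finger pads; the fingertips stand 19 mm ahead of it and the grasp point (between the pads) is the TCP; x points along the fingers, y is the direction in which the jaws open and shut, and the axes are right-handed (so a half turn about x gives the same grasp; the last joint's range is limited). The gripper opens to 88 mm and grips with 3 to 60 N. Pads are 19 mm wide; open, the fingers measure 130 mm over their backs; the gripper's body (78 mm by 193 mm) begins 47 mm behind the grasp point.
Start: joints at [-57.978, 20.546, 0.682, 0, -70.136, -16.507], TCP at [0.181, -0.65, 0.209] pointing down, gripper open.
Joint ranges: [-176.03, 176.03], [-82.01, 121.73], [-58.28, 71.71], [-173.87, 95.51], [-174.79, -0.11], [-173.66, 173.66]. Speed limits (degrees/s): [136.94, 136.94, 172.46, 180, 180, 180].

### API

Orientations are given as [roll, pitch, yaw] about the fixed x, y, z axes, in that order (R = Rz(yaw) Ry(pitch) Rx(roll)).
In Python, from plant import r gives the robot as it stands.
- The arm moves only by the tool send_rows, never from a script. Its argument "plan" is a list of rows, each a list of 2 entries, a list of its own where there are three numbers: the shift along the tool's x, y, z scaled (see below), then the turn, a rotation vector about the tool's x, y, z scaled (see below). A call has exactly 5 rows; each row is the pose to reach, as a shift and turn from the pose measured when the call began, along the tool's axes at that moment; what a row does not reach only later rows make up. The controller multiplies each number of a shift by 0.15 m and each number of a turn by pi/4 rad. A row lasts 1/10 s, in which the tool goes at most 50 mm and 8.59 degrees, less where a joint would pass 70% of its speed; a pose out of reach is approached as far as the arm can. A call with a number of a shift or a turn outside -1 to 1 is refused whole. A call with a gripper value outside its range is refused whole. "jaw" is the opening, from -1 (shut) to 1 (fully open), so that 0 is half open, set as the call begins (left out, the last holds). The fingers move at their own pace and stop on an object; "force" is the grip in N (left out, the last holds). Time passes only in rows, so rows that repeat a pose let the fingers close, or fill a call up. It gives the time, the measured TCP pose, the force and the opening at its end, in the units of the state.
- r.get_state(): the state, without advancing time (a new reading comes with each control period).
- r.capture(name): name is "scene" or "top"; returns a dict with "color" (420x560x3 uint8, red, green, blue), "range_z" (420x560 float32, m along the optical axis (not along the pixel's ray), 0 where there is no reading), "mtx" (3x3 intrinsics, pixels), "pose" (4x4, takes a point from camera to world coordinates). Camera axes: x right, y down, z forward; pixel columns grow to the right and rows downward; lengths in m; the calibration is good to about 2 mm. A picture is of the moment at which its call begins.
- r.close_job(): hands the job in, once; it reports no verdict.
Trained networks look in a picture, given as the dict that the camera call returned (one of the last four; its "shot" number tells which), for a name from the list of things; names that differ only in an ending like _2 or _b are one class to them, and where a whole thing is asked for, a point or a joint stands for the part that bears it (a point fixed in the world has none). Each returns a list of dicts, best first, with "score" (0 to 1); they miss things now and then, are a little off and sometimes report something else, mostly with a low value. They report only what shows in the picture. A call takes as long as a camera call. They do not tell look-alikes from the thing itself.
- r.find_in(picture, target): "uv" ([column, row] in pixels, amid what is visible of it).
- r.trace(picture, target): "mask" (420x560 bool, what is visible of it) and "uv" ([column, row] in pixels, amid what is visible of it).
The state is a dict: "time_s": time; "joints": joint angles; "qd": joint speeds; "joint_torque": joint torques, N m; "tcp_pos": TCP position; "eef_rot": TCP orientation; "contact_force": force on the tool from outside, world axes, zero at the start; "moment": the same for the moment, N m; "gripper_width": finger opening in m.
Only numpy, scipy, OpenCV 4.12 (cv2) and the standard library are available. Lean on these libraries where they do the work, as an engineer would, in place of code of your own. Each camera call takes 0.05 s, during which the arm holds its last target. There are 200 camera calls.

### The job

One of the three identical closed boxes on the changing shelf is packed with teething rings that have to go to the fridge, and it can only be told by its weight: work along the row from the end nearest the tray, lifting each box clear of the shelf for a moment and setting it back in its place before you try the next. Then put the heavy one gently on the wooden kitchen tray, upright and flat on its floor next to the cup. Leave the two light ones standing in their places on the shelf and do not disturb the other things.

Things in the scene. Friction and masses are not known exactly. Their poses are not given: they have to be found in the camera images.
- box_a_mid (a point): one of three identical closed grey-green boxes, 90 x 76 x 60 mm (x, y, z), with a stiff carry loop on the lid: an arch in the y-z plane, bar 10 mm thick (x), 56 long (y), 9 high, its centre 40.5 mm above this point, gap under it 21 mm; it bears the load. Point: on the box's axis, 45 mm above its underside, z up. Two weigh about 95 to 150 g, one 340 to 500 g; which one cannot be seen
- box_b_mid (a point): one of three identical closed grey-green boxes, 90 x 76 x 60 mm (x, y, z), with a stiff carry loop on the lid: an arch in the y-z plane, bar 10 mm thick (x), 56 long (y), 9 high, its centre 40.5 mm above this point, gap under it 21 mm; it bears the load. Point: on the box's axis, 45 mm above its underside, z up. Two weigh about 95 to 150 g, one 340 to 500 g; which one cannot be seen
- box_c_mid (a point): one of three identical closed grey-green boxes, 90 x 76 x 60 mm (x, y, z), with a stiff carry loop on the lid: an arch in the y-z plane, bar 10 mm thick (x), 56 long (y), 9 high, its centre 40.5 mm above this point, gap under it 21 mm; it bears the load. Point: on the box's axis, 45 mm above its underside, z up. Two weigh about 95 to 150 g, one 340 to 500 g; which one cannot be seen
- shelf: low white plastic changing-station shelf, fixed, 250 mm (x) by 420 mm (y), on four feet; origin at the centre of its underside on the table, deck surface 40 mm above it, lip round the deck 12 mm high. The boxes stand in a row along its y axis, at about y = +130, 0 and -130 mm and x = +45 mm in its frame, the -y end being nearest the tray; small things lie in front of them on its -x half
- tray: wooden kitchen tray, fixed, 270 mm (x) by 180 mm (y), rim 24 mm high, walls 6 mm, a small steel handle at each end; origin at the centre of its underside, its floor 6 mm above it. The child's cup stands at its +x end
- tray_free (a point): centre of the tray's free floor, 45 mm from its middle on the side away from the cup, on the floor's surface; the free part is about 160 x 168 mm
- cup: child's white plastic cup with a handle, 64 mm across, 68 mm high, loose on the tray at its +x end; origin at the centre of its underside
- thermometer: yellow plastic thermometer, 135 mm long, 16 mm high, lying on the shelf in front of the boxes; origin on its underside
- cream_tube: closed tube of cream, 123 mm long, 44 mm wide, 32 mm high, lying on the shelf in front of the boxes; origin on its underside
- pacifier: pacifier standing teat up, 42 mm wide, 53 mm high, on the shelf in front of the middle box; origin at the centre of its underside
- mirror: aluminium hand mirror lying face up on the table, disc 124 mm across, 230 mm long, 10 mm thick; origin under the disc's centre
- hairbrush: baby's wooden hairbrush, 155 mm long, 28 mm high, lying on the table to the robot's left; origin on its underside
- wipes_box: white wipes dispenser, 115 x 190 x 71 mm, at the back of the table; origin at the centre of its underside
- lotion: pump bottle of lotion, 62 mm across, 159 mm high, at the back of the table; origin at the centre of its underside
Things that resemble listed ones, but are neither listed nor needed, are in the scene too. What is shaped like the part that bears box_a_mid but pink or yellow is not meant.

How it is judged (in metres and radians):
On the way, in this order (a step that is already met when the one before it is completed fails the run):
1. the box at the end of the row nearest the tray is held clear of the shelf (by 10 mm or more) above its own place, the other two standing in theirs (((z of box_a_mid in the frame of shelf above 0.095 m and contact force between box_a and shelf below 0.05 N and distance of box_a_mid from where it was at the start of the episode below 0.08 m and y of box_a_mid in the frame of shelf below -0.09 m and distance of each of box_b_mid, box_c_mid from where it was at the start of the episode below 0.04 m) or (z of box_b_mid in the frame of shelf above 0.095 m and contact force between box_b and shelf below 0.05 N and distance of box_b_mid from where it was at the start of the episode below 0.08 m and y of box_b_mid in the frame of shelf below -0.09 m and distance of each of box_a_mid, box_c_mid from where it was at the start of the episode below 0.04 m) or (z of box_c_mid in the frame of shelf above 0.095 m and contact force between box_c and shelf below 0.05 N and distance of box_c_mid from where it was at the start of the episode below 0.08 m and y of box_c_mid in the frame of shelf below -0.09 m and distance of each of box_a_mid, box_b_mid from where it was at the start of the episode below 0.04 m))), for 0.2 s.
2. then the middle box is held so, the other two standing in their places (((z of box_a_mid in the frame of shelf above 0.095 m and contact force between box_a and shelf below 0.05 N and distance of box_a_mid from where it was at the start of the episode below 0.08 m and y of box_a_mid in the frame of shelf between -0.04 and 0.04 m and distance of each of box_b_mid, box_c_mid from where it was at the start of the episode below 0.04 m) or (z of box_b_mid in the frame of shelf above 0.095 m and contact force between box_b and shelf below 0.05 N and distance of box_b_mid from where it was at the start of the episode below 0.08 m and y of box_b_mid in the frame of shelf between -0.04 and 0.04 m and distance of each of box_a_mid, box_c_mid from where it was at the start of the episode below 0.04 m) or (z of box_c_mid in the frame of shelf above 0.095 m and contact force between box_c and shelf below 0.05 N and distance of box_c_mid from where it was at the start of the episode below 0.08 m and y of box_c_mid in the frame of shelf between -0.04 and 0.04 m and distance of each of box_a_mid, box_b_mid from where it was at the start of the episode below 0.04 m))), for 0.2 s.
3. then the box at the far end of the row is held so, the other two standing in their places (((z of box_a_mid in the frame of shelf above 0.095 m and contact force between box_a and shelf below 0.05 N and distance of box_a_mid from where it was at the start of the episode below 0.08 m and y of box_a_mid in the frame of shelf above 0.09 m and distance of each of box_b_mid, box_c_mid from where it was at the start of the episode below 0.04 m) or (z of box_b_mid in the frame of shelf above 0.095 m and contact force between box_b and shelf below 0.05 N and distance of box_b_mid from where it was at the start of the episode below 0.08 m and y of box_b_mid in the frame of shelf above 0.09 m and distance of each of box_a_mid, box_c_mid from where it was at the start of the episode below 0.04 m) or (z of box_c_mid in the frame of shelf above 0.095 m and contact force between box_c and shelf below 0.05 N and distance of box_c_mid from where it was at the start of the episode below 0.08 m and y of box_c_mid in the frame of shelf above 0.09 m and distance of each of box_a_mid, box_b_mid from where it was at the start of the episode below 0.04 m))), for 0.2 s.
At the end, for the whole second after the job is handed in: The heavy box (the one that bears on the tray with more than 2.4 N) stands upright (within 7 degrees) and flat on the floor of the tray, within its rim, at rest; the two light boxes stand upright on the shelf within 40 mm of where each began (((x of box_a_mid in the frame of tray between -0.1 and 0.1 m and y of box_a_mid in the frame of tray between -0.06 and 0.06 m and z of box_a_mid in the frame of tray between 0.044 and 0.058 m and contact force between box_a and tray above 2.4 N and angle between each of box_a_mid, box_b_mid, box_c_mid's own z axis and vertical below 0.12 rad and linear speed of each of box_a, box_b, box_c below 0.02 m/s and distance of each of box_b_mid, box_c_mid from where it was at the start of the episode below 0.04 m and z of each of box_b_mid, box_c_mid in the frame of shelf below 0.092 m) or (x of box_b_mid in the frame of tray between -0.1 and 0.1 m and y of box_b_mid in the frame of tray between -0.06 and 0.06 m and z of box_b_mid in the frame of tray between 0.044 and 0.058 m and contact force between box_b and tray above 2.4 N and distance of each of box_a_mid, box_c_mid from where it was at the start of the episode below 0.04 m and z of each of box_a_mid, box_c_mid in the frame of shelf below 0.092 m and angle between each of box_a_mid, box_b_mid, box_c_mid's own z axis and vertical below 0.12 rad and linear speed of each of box_a, box_b, box_c below 0.02 m/s) or (x of box_c_mid in the frame of tray between -0.1 and 0.1 m and y of box_c_mid in the frame of tray between -0.06 and 0.06 m and z of box_c_mid in the frame of tray between 0.044 and 0.058 m and contact force between box_c and tray above 2.4 N and distance of each of box_a_mid, box_b_mid from where it was at the start of the episode below 0.04 m and z of each of box_a_mid, box_b_mid in the frame of shelf below 0.092 m and angle between each of box_a_mid, box_b_mid, box_c_mid's own z axis and vertical below 0.12 rad and linear speed of each of box_a, box_b, box_c below 0.02 m/s))); the robot touches nothing.
It fails at once if one of the other things (cup, thermometer, cream tube, pacifier, mirror, hairbrush, wipes dispenser, lotion) is moved by more than 30 mm (distance of any of cup, thermometer, cream_tube, pacifier, mirror, hairbrush, wipes_box, lotion from where it was at the start of the episode above 0.03 m).
It fails at once if a box comes down on the tray too fast, as when dropped (over 0.5 m/s within 40 mm of its floor) ((x of box_a_mid in the frame of tray between -0.12 and 0.12 m and y of box_a_mid in the frame of tray between -0.08 and 0.08 m and z of box_a_mid in the frame of tray below 0.09 m and linear speed of box_a above 0.5 m/s) or (x of box_b_mid in the frame of tray between -0.12 and 0.12 m and y of box_b_mid in the frame of tray between -0.08 and 0.08 m and z of box_b_mid in the frame of tray below 0.09 m and linear speed of box_b above 0.5 m/s) or (x of box_c_mid in the frame of tray between -0.12 and 0.12 m and y of box_c_mid in the frame of tray between -0.08 and 0.08 m and z of box_c_mid in the frame of tray below 0.09 m and linear speed of box_c above 0.5 m/s)).
It also fails if it takes over 70 s, if anything falls off the work surface, if the arm or the gripper's body presses on something with over 40 N, if the wrist force passes 120 N, or if a joint passes its speed limit or range.

## Working session

There is one attempt and no reset: what is moved stays moved. The work goes in short steps, Python scripts to look and compute and a tool call to move; the robot and the scene stay as the last step left them, time stands still between calls to the robot, and variables do not carry over. Pictures are saved under pics/ and viewed, about 8 in all and at most 12, crops included, and the job is handed in when it is done.

Besides the shell and the picture viewer there is one more tool, called after "Request:" by a JSON object that holds its "fn" and its "kwargs", one argument or row to a line. send_rows: Moves the arm, as the interface text tells. Its arguments: {"type":"object","properties":{"plan":{"type":"array"},"jaw":{"type":"number"},"force":{"type":"number"}},"required":["plan"]}

```bash
mkdir -p pics; ls
cat > h.py <<'E'
import numpy as np, cv2
from plant import r
def world(p,uv,z=None):
    u,v=uv; d=p["range_z"][int(round(v)),int(round(u))] if z is None else z
    q=np.linalg.inv(p["mtx"])@[u,v,1]*d
    return (p["pose"]@np.r_[q,1])[:3]
def cloud(p):
    v,u=np.mgrid[0:420,0:560]; d=p["range_z"]
    q=np.stack([u*d,v*d,d],-1)@np.linalg.inv(p["mtx"]).T
    return q@p["pose"][:3,:3].T+p["pose"][:3,3]
def save(n,im): cv2.imwrite("pics/"+n,im[...,::-1])
E
python3 - <<'E'
from h import *
s=r.get_state();print(s)
a=r.capture("scene");b=r.capture("top")
save("1.png",np.vstack([a["color"]])) ; save("2.png",b["color"])
for n,p in(("scene",a),("top",b)):
    C=cloud(p); print(n,p["pose"][:3,3].round(3))
    for t in "box_a_mid shelf tray cup thermometer cream_tube pacifier mirror".split():
        for f in r.trace(p,t): 
            c=np.median(C[f["mask"]&(p["range_z"]>0)],0)
            print(t,round(f["score"],2),np.round(f["uv"]),f["mask"].sum(),c.round(3))
E
```

```text
pics
{'time_s': 0.0, 'joints': array([-5.79784297e+01,  2.05910658e+01,  6.34854205e-01, -2.20777148e-02,
       -7.01341823e+01, -1.65051429e+01]), 'qd': array([-0.06872661, -0.06916562, -0.04339412,  0.0438146 , -0.01084891,
       -0.00918679]), 'joint_torque': array([-1.21117257e-03, -5.82717526e+01,  2.93045640e+01,  6.99696332e+00,
        6.82184284e-03, -1.43486518e-04]), 'tcp_pos': array([ 0.18040573, -0.64992119,  0.20772891]), 'eef_rot': array([ 93.57577534,  89.90725334, 109.08468398]), 'contact_force': array([-0.05751489,  0.31600913, -0.2110145 ]), 'moment': array([-0.02677147,  0.01011975,  0.0590275 ]), 'gripper_width': 0.08795320475417812}
scene [ 1.347 -0.008  1.232]
box_a_mid 0.91 [375. 148.] 697 [0.35  0.487 0.058]
box_a_mid 0.83 [290. 199.] 814 [0.538 0.151 0.099]
box_a_mid 0.77 [308. 134.] 618 [0.236 0.273 0.058]
box_a_mid 0.66 [421. 164.] 514 [0.462 0.612 0.06 ]
box_a_mid 0.62 [165. 167.] 747 [ 0.294 -0.215  0.058]
shelf 0.72 [300. 206.] 5978 [0.507 0.158 0.041]
shelf 0.35 [242. 205.] 808 [0.521 0.016 0.099]
tray 0.63 [150. 243.] 4428 [ 0.546 -0.291  0.007]
cup
[... 420 characters left out ...]
ox_a_mid 0.86 [408. 307.] 1226 [ 0.282 -0.21   0.06 ]
box_a_mid 0.7 [214. 328.] 1211 [0.224 0.276 0.061]
box_a_mid 0.64 [130. 284.] 1238 [0.338 0.492 0.06 ]
box_a_mid 0.62 [266. 209.] 1055 [0.519 0.156 0.1  ]
shelf 0.76 [266. 232.] 10317 [0.465 0.16  0.041]
tray 0.64 [328. 116.] 689 [ 0.76  -0.006  0.107]
tray 0.55 [420. 206.] 6103 [ 0.542 -0.286  0.007]
cup 0.64 [420. 169.] 656 [ 0.639 -0.263  0.045]
cup 0.22 [304. 254.] 729 [0.407 0.054 0.061]
cup 0.2 [215. 199.] 1129 [0.543 0.271 0.1  ]
thermometer 0.91 [222. 247.] 408 [0.435 0.263 0.056]
cream_tube 0.98 [304. 255.] 722 [0.407 0.054 0.061]
pacifier 0.8 [261. 247.] 229 [0.423 0.16  0.065]
mirror 0.86 [381. 122.] 1671 [ 0.776 -0.171  0.011]
```

View pics/1.png

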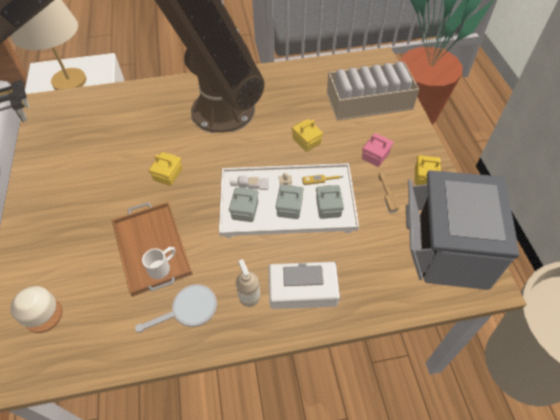

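View pics/2.png

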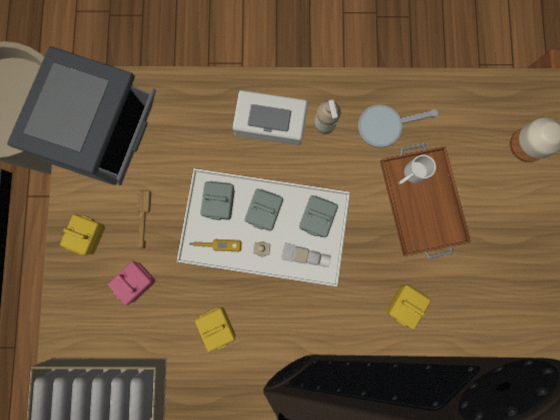

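The top view shows three grey-green boxes on the shelf at (318,216), (264,209) and (217,200). The yellow ones at (408,307), (214,330) and (82,235) and the pink one at (130,283) are decoys on the table. The box nearest the tray is (318,216). Next I measure box, loop, shelf and tray poses.

Run:
```python
from h import *
b=r.capture("top");C=cloud(b);col=b["color"].astype(int)
def rect(P):
    (c,wh,a)=cv2.minAreaRect((P[:,:2]*1000).astype(np.float32)); return np.round(c,1),np.round(wh,1),round(a,1)
v,u=np.mgrid[0:420,0:560]
for cu,cv_ in((318,216),(264,209),(217,200)):
    m=(abs(u-cu)<26)&(abs(v-cv_)<27)
    lid=m&(C[...,2]>.09)&(C[...,2]<.106); bar=m&(C[...,2]>.112)
    print("lid",lid.sum(),rect(C[lid|bar]),"bar",bar.sum(),rect(C[bar]),C[bar].mean(0).round(4),C[bar][:,2].max().round(3))
t=(u>378)&(u<472)&(v>145)&(v<258)
tr=t&(C[...,2]>.004)&(C[...,2]<.035)&(col[...,0]-col[...,2]>30)
rim=t&(C[...,2]>.017)&(C[...,2]<.03)&(col[...,0]-col[...,2]>30)
print("rim",rim.sum(),rect(C[rim]))
s=max(r.trace(b,"shelf"),key=lambda f:f["score"])["mask"]; P=C[s&(C[...,2]>.035)&(C[...,2]<.06)];print("shelf",rect(P))
c=max(r.trace(b,"cup"),key=lambda f:f["score"])["mask"];print("cup",rect(C[c&(C[...,2]>.02)]),C[c].max(0).round(3),C[c].min(0).round(3))
save("3.png",cv2.resize(b["color"][140:280,170:480],None,fx=2.5,fy=2.5,interpolation=cv2.INTER_CUBIC))
```

```text
lid 968 (array([452.8,  43. ]), array([ 81.9, 210.6]), 64.2) bar 120 (array([455.5,  74.3]), array([ 50.8, 182.7]), 41.6) [0.4866 0.0336 0.2762] 1.168
lid 965 (array([476.8, 160.9]), array([ 90.6, 193.8]), 84.2) bar 114 (array([462. , 133.5]), array([166.6,  46.4]), 20.7) [0.5026 0.1524 0.2659] 1.168
lid 961 (array([472.6, 236.4]), array([273.8, 107.1]), 27.5) bar 112 (array([475.5, 201.3]), array([247. ,  39.1]), 46.2) [0.5212 0.2524 0.2779] 1.168
rim 875 (array([ 561.8, -278.6]), array([300.3, 182.8]), 12.1)
shelf (array([483.5, 156.3]), array([420.7, 250.2]), 81.4)
cup (array([505.4, -88.8]), array([ 62.1, 497.3]), 38.2) [0.689 0.126 1.168] [ 0.376 -0.315  0.002]
```

View pics/3.png

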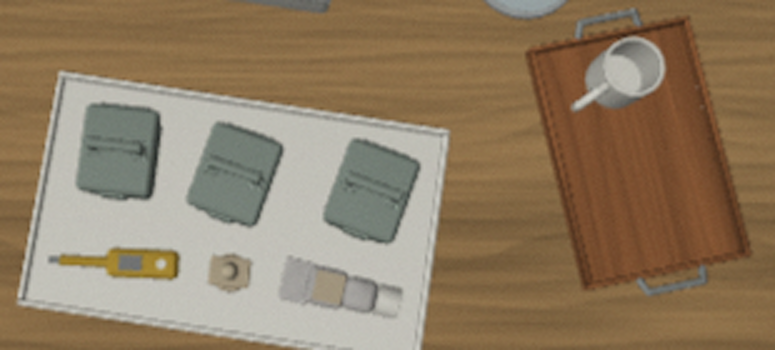

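Crop confirmed: the three grey-green ones on the white shelf. The cup stands at the tray's far end. I'll redo the fits without the zero-depth pixels.

Run:
```python
from h import *
for cam in("top","scene"):
    b=r.capture(cam);C=cloud(b);col=b["color"].astype(int);ok=b["range_z"]>0
    def rect(P):
        (c,wh,a)=cv2.minAreaRect((P[:,:2]*1000).astype(np.float32)); return np.round(c,1),np.round(wh,1),round(a,1)
    for c in((.496,.049),(.518,.156),(.54,.271)):
        m=ok&(np.hypot(C[...,0]-c[0],C[...,1]-c[1])<.062)
        lid=m&(C[...,2]>.088)&(C[...,2]<.106); bar=m&(C[...,2]>.118)&(C[...,2]<.14)
        print(cam,"lid",lid.sum(),rect(C[lid|bar]),"bar",bar.sum(),rect(C[bar]),C[bar].mean(0).round(4),C[bar][:,2].max().round(3))
    t=ok&(abs(C[...,0]-.55)<.2)&(abs(C[...,1]+.28)<.13)
    wood=t&(C[...,2]>.016)&(C[...,2]<.035)&(col[...,0]-col[...,2]>45)
    fl=t&(C[...,2]>.003)&(C[...,2]<.012)&(col[...,0]-col[...,2]>45)
    s=np.where(wood);print("rim",wood.sum(),rect(C[wood]))
    cup=t&(C[...,2]>.03)&(C[...,2]<.1);print("cup",rect(C[cup]),C[cup].mean(0),C[cup][:,2].max())
```

```text
top lid 796 (array([502.8,  19.9]), array([74. , 90.6]), 69.8) bar 99 (array([505.3,  17.9]), array([55.6,  9.9]), 69.0) [0.505  0.0184 0.1294] 0.135
top lid 968 (array([521.8, 156.2]), array([76.2, 96.3]), 70.3) bar 96 (array([522. , 155.8]), array([55.1, 10.3]), 69.8) [0.5218 0.1562 0.1297] 0.134
top lid 968 (array([545.8, 274.6]), array([76.4, 96.2]), 83.6) bar 97 (array([546.2, 273.8]), array([54.9, 10.7]), 84.0) [0.5454 0.2734 0.1295] 0.135
rim 904 (array([ 562.2, -278.6]), array([300.2, 182.5]), 11.6)
cup (array([ 560.4, -285.2]), array([308.4, 139.1]), 20.4) [ 0.62273181 -0.25754253  0.05548447] 0.07913305965280659
scene lid 401 (array([502. ,  20.5]), array([70.7, 91.6]), 69.6) bar 77 (array([504.6,  17. ]), array([55.2, 13.5]), 69.7) [0.5056 0.0164 0.1276] 0.138
scene lid 545 (array([521. , 154.6]), array([ 76.1, 100. ]), 70.5) bar 70 (array([521.3, 154.6]), array([54.1, 14.6]), 73.8) [0.5221 0.1542 0.1287] 0.135
scene lid 545 (array([545.8, 272.9]), array([76.9, 96.3]), 82.6) bar 74 (array([544.4, 274. ]), array([54.3, 15.1]), 82.3) [0.5462 0.2734 0.1283] 0.135
rim 677 (array([ 547.9, -282.8]), array([295.9, 180.4]), 11.9)
cup (array([ 560.4, -255.5]), array([307.1, 139.3]), 4.8) [ 0.63232586 -0.25724534  0.05375659] 0.07987432513218007
```

```bash
cat > go.py <<'E'
import sys
from h import *
from scipy.spatial.transform import Rotation as Ro
def rel(x,y,z,yaw):  # yaw = direction of tool y (deg, mod 180); prints total shift (units .15) & turn (units 45deg)
    s=r.get_state(); R=Ro.from_euler("xyz",s["eef_rot"],degrees=True); T=R.as_matrix(); best=None
    for k in(0,180):
        a=np.radians(yaw+k); Y=np.array([np.cos(a),np.sin(a),0]); X=np.array([0,0,-1.]); G=np.c_[X,Y,np.cross(X,Y)]
        t=(R.inv()*Ro.from_matrix(G)).as_rotvec()/(np.pi/4)
        if best is None or np.linalg.norm(t)<np.linalg.norm(best): best=t
    d=np.array([x,y,z])-s["tcp_pos"]
    print("t",round(s["time_s"],2),"tcp",s["tcp_pos"].round(4),"yaw_y",round(np.degrees(np.arctan2(T[1,1],T[0,1])),1),"j",s["joints"].round(0),"F",s["contact_force"].round(2),"w",round(s["gripper_width"],4))
    print("shift",(T.T@d/.15).round(3),"turn",best.round(3))
if __name__=="__main__": rel(*map(float,sys.argv[1:5]))
E
python3 - <<'E'
from go import *
b=r.capture("top")
P=np.array([world(b,uv,b["pose"][2,3]-.024) for uv in((381.2,160.8),(445.2,147.2),(469.2,242),(404.8,256))]);print(P.round(3),P.mean(0).round(3))
e=(P[0]+P[1]-P[2]-P[3])/2;print(np.linalg.norm(e),np.degrees(np.arctan2(e[1],e[0])), "free",P.mean(0)-.045*e/np.linalg.norm(e))
rel(.505,.018,.22,-20.5);
E
```

```text
[[ 0.657 -0.156  0.052]
 [ 0.694 -0.327  0.058]
 [ 0.443 -0.391  0.025]
 [ 0.406 -0.22   0.019]] [ 0.55  -0.274  0.039]
0.26109722143037895 14.322347962417233 free [ 0.50689287 -0.28470698  0.03285259]
t 1.2 tcp [ 0.1805 -0.6504  0.2087] yaw_y 105.5 j [-58.  21.   1.   0. -70. -17.] F [ 0.46 -0.02 -0.16] w 0.0879
shift [-0.076  3.715  3.276] turn [-1.2 -0.   0. ]
```

Request:
{"fn": "send_rows", "kwargs": {
  "plan": [
    [[-0.04,0.1,0.08],[0,0,0]],
    [[-0.1,0.3,0.26],[0,0,0]],
    [[-0.15,0.5,0.44],[0,0,0]],
    [[-0.2,0.72,0.64],[0,0,0]],
    [[-0.2,0.95,0.84],[0,0,0]]
  ],
  "jaw": 1,
  "force": 30
}}

```text
time_s: 1.7
tcp_pos: [0.2646, -0.478, 0.24]
eef_rot: [-65.9, 89.9, -50.4]
contact_force: [1.9, 0.1, 0.9]
gripper_width: 0.0876
```

Request:
{"fn": "send_rows", "kwargs": {
  "plan": [
    [[0,0.2,0.17],[0,0,0]],
    [[0,0.4,0.34],[0,0,0]],
    [[0,0.6,0.51],[0,0,0]],
    [[0,0.8,0.68],[0,0,0]],
    [[0,0.95,0.84],[0,0,0]]
  ]
}}

```text
time_s: 2.2
tcp_pos: [0.3481, -0.3049, 0.2404]
eef_rot: [-50.2, 89.8, -34.7]
contact_force: [-0.3, 0.1, -0.1]
gripper_width: 0.0874
```

Request:
{"fn": "send_rows", "kwargs": {
  "plan": [
    [[0,0.2,0.17],[-0.1,0,0]],
    [[0,0.4,0.34],[-0.2,0,0]],
    [[0,0.6,0.51],[-0.3,0,0]],
    [[0,0.8,0.68],[-0.45,0,0]],
    [[0,0.95,0.84],[-0.6,0,0]]
  ]
}}

```text
time_s: 2.7
tcp_pos: [0.4314, -0.1316, 0.241]
eef_rot: [-62.7, 89.7, -19.8]
contact_force: [-0.0, -0.9, -0.0]
gripper_width: 0.0876
```

```bash
python3 go.py .505 .018 .2 -20.5
```

```text
t 2.7 tcp [ 0.4314 -0.1316  0.241 ] yaw_y 132.9 j [  8.  -3. -23.   0. -69. -56.] F [-0.02 -0.94 -0.04] w 0.0876
shift [0.274 0.398 1.038] turn [-0.592  0.002  0.006]
```

Request:
{"fn": "send_rows", "kwargs": {
  "plan": [
    [[0.03,0.1,0.22],[-0.12,0,0]],
    [[0.08,0.2,0.45],[-0.25,0,0]],
    [[0.12,0.3,0.7],[-0.4,0,0]],
    [[0.2,0.37,0.92],[-0.55,0,0]],
    [[0.25,0.4,1.0],[-0.59,0,0]]
  ]
}}

```text
time_s: 3.2
tcp_pos: [0.5013, 0.017, 0.2032]
eef_rot: [-85.5, 89.7, -15.7]
contact_force: [-1.1, -0.6, -0.0]
gripper_width: 0.0879
```

Run:
```python
from go import *
rel(.505,.018,.1255,-20.6)
a=r.capture("scene");save("4.png",cv2.resize(a["color"][120:260,180:380],None,fx=4,fy=4,interpolation=cv2.INTER_CUBIC))
```

```text
t 3.2 tcp [0.5013 0.017  0.2032] yaw_y 159.8 j [ 25.   4. -22.   0. -64. -45.] F [-1.06 -0.57 -0.04] w 0.0879
shift [ 0.518 -0.018  0.015] turn [0.008 0.001 0.007]
```

View pics/4.png

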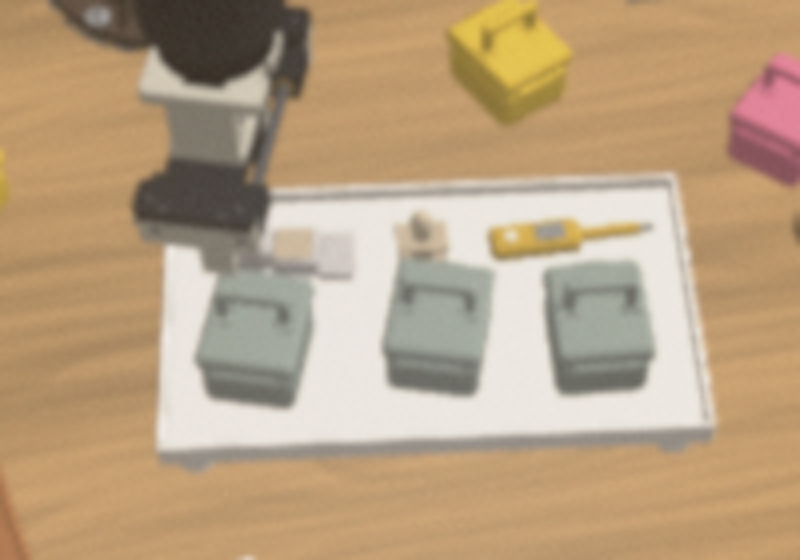

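Gripper is above box A (bar at crop (252,308)). The other boxes are untouched, and the tolerances are generous, so I descend.

Request:
{"fn": "send_rows", "kwargs": {
  "plan": [
    [[0.12,-0.01,0.01],[0,0,0]],
    [[0.28,-0.02,0.015],[0,0,0]],
    [[0.4,-0.02,0.015],[0,0,0]],
    [[0.49,-0.02,0.015],[0,0,0]],
    [[0.51,-0.02,0.015],[0,0,0]]
  ]
}}

```text
time_s: 3.75
tcp_pos: [0.5033, 0.0171, 0.1242]
eef_rot: [-142.1, 89.8, -72.5]
contact_force: [0.2, -0.1, 1.1]
gripper_width: 0.0875
```

Request:
{"fn": "send_rows", "kwargs": {
  "plan": [
    [[0,0,0],[0,0,0]],
    [[0,0,0],[0,0,0]],
    [[0,0,0],[0,0,0]],
    [[0,0,0],[0,0,0]],
    [[0,0,0],[0,0,0]]
  ],
  "jaw": -1,
  "force": 30
}}

```text
time_s: 4.25
tcp_pos: [0.5036, 0.0172, 0.1247]
eef_rot: [-124.3, 89.8, -54.7]
contact_force: [0.1, 0.3, 0.2]
gripper_width: 0.0531
```

```bash
python3 go.py .505 .018 .1255 -20.6
```

```text
t 4.25 tcp [0.5036 0.0172 0.1247] yaw_y 159.6 j [ 24.   9. -27.   0. -54. -45.] F [0.09 0.29 0.25] w 0.0531
shift [-0.005 -0.007  0.008] turn [ 0.005 -0.002  0.003]
```

Request:
{"fn": "send_rows", "kwargs": {
  "plan": [
    [[0,0,0],[0,0,0]],
    [[0,0,0],[0,0,0]],
    [[0,0,0],[0,0,0]],
    [[0,0,0],[0,0,0]],
    [[0,0,0],[0,0,0]]
  ]
}}

```text
time_s: 4.75
tcp_pos: [0.5035, 0.0172, 0.1247]
eef_rot: [-126.2, 89.8, -56.6]
contact_force: [0.7, 0.0, 0.2]
gripper_width: 0.013
```

Request:
{"fn": "send_rows", "kwargs": {
  "plan": [
    [[0,0,0],[0,0,0]],
    [[0,0,0],[0,0,0]],
    [[0,0,0],[0,0,0]],
    [[-0.02,0,0],[0,0,0]],
    [[-0.05,0,0],[0,0,0]]
  ]
}}

```text
time_s: 5.25
tcp_pos: [0.5034, 0.0172, 0.1323]
eef_rot: [-137.2, 89.8, -67.6]
contact_force: [-0.2, 0.6, 0.1]
gripper_width: 0.0001
```

Request:
{"fn": "send_rows", "kwargs": {
  "plan": [
    [[-0.06,0,0],[0,0,0]],
    [[-0.13,0,0],[0,0,0]],
    [[-0.17,0,0],[0,0,0]],
    [[-0.17,0,0],[0,0,0]],
    [[-0.17,0,0],[0,0,0]]
  ]
}}

```text
time_s: 5.75
tcp_pos: [0.5033, 0.0173, 0.1579]
eef_rot: [-125.7, 89.9, -56.1]
contact_force: [-0.2, -0.1, -0.1]
gripper_width: 0.0003
```

Request:
{"fn": "send_rows", "kwargs": {
  "plan": [
    [[0,0,0],[0,0,0]],
    [[0,0,0],[0,0,0]],
    [[0,0,0],[0,0,0]],
    [[0,0,0],[0,0,0]],
    [[0,0,0],[0,0,0]]
  ]
}}

```text
time_s: 6.25
tcp_pos: [0.5033, 0.0173, 0.1578]
eef_rot: [-130.9, 89.9, -61.2]
contact_force: [-0.3, 0.4, -0.1]
gripper_width: 0.0003
```

Run:
```python
from go import *
rel(.505,.018,.1255,-20.6)
for i in range(3):
    a=r.capture("scene");print(r.get_state()["contact_force"].round(2))
C=cloud(a);save("5.png",cv2.resize(a["color"][120:260,180:380],None,fx=4,fy=4,interpolation=cv2.INTER_CUBIC))
```

```text
t 6.25 tcp [0.5033 0.0173 0.1578] yaw_y 159.6 j [ 24.   7. -25.   0. -58. -45.] F [-0.3   0.38 -0.13] w 0.0003
shift [ 0.215 -0.008  0.009] turn [ 0.004 -0.002  0.002]
[0.22 0.56 0.48]
[ 0.18  0.26 -0.13]
[0.92 0.71 0.58]
```

View pics/5.png

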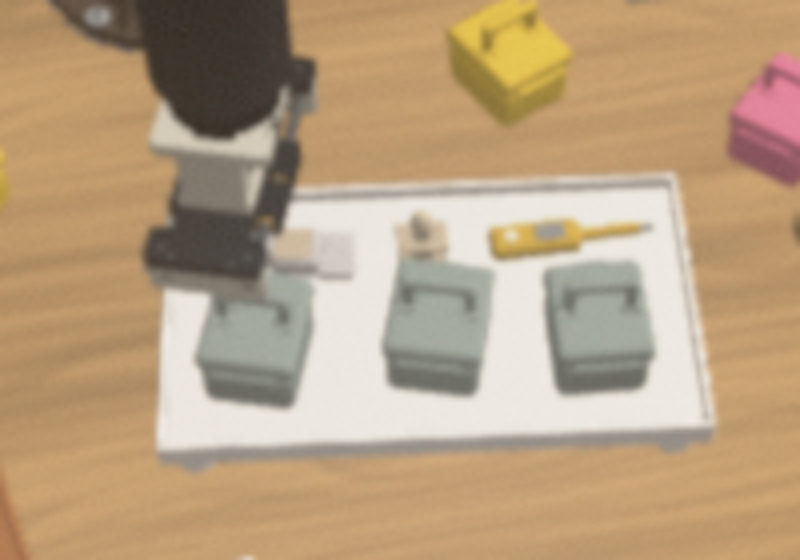

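It missed: the jaws closed to 0 and the box did not move. I'll check where the cameras place the gripper against the reported TCP.

Run:
```python
from go import *
s=r.get_state();t=s["tcp_pos"];print(s["eef_rot"],Ro.from_euler("xyz",s["eef_rot"],degrees=True).as_matrix().round(3).tolist())
for cam in("scene","top"):
    p=r.capture(cam);C=cloud(p)
    q=np.linalg.inv(p["pose"])@np.r_[t,1];uv=p["mtx"]@q[:3];print(cam,"tcp px",uv[:2]/uv[2])
    m=(p["range_z"]>0)&(abs(C[...,0]-.5)<.2)&(abs(C[...,1])<.2)
    for lo in np.arange(.12,.3,.015):
        k=m&(C[...,2]>=lo)&(C[...,2]<lo+.015)&(np.hypot(C[...,0]-.5,C[...,1])<.13)
        if k.sum()>5: print(lo.round(3),k.sum(),C[k].min(0).round(3),C[k].max(0).round(3),C[k].mean(0).round(3))
    save(f"6{cam}.png",p["color"])
im=cv2.hconcat([cv2.resize(cv2.imread("pics/6scene.png")[100:270,170:340],(400,400)),cv2.resize(cv2.imread("pics/6top.png")[150:320,240:410],(400,400))]);cv2.imwrite("pics/6.png",im)
```

```text
[-126.30836482   89.85867127  -56.70487987] [[0.001, -0.937, 0.349], [-0.002, 0.349, 0.937], [-1.0, -0.002, -0.001]]
scene tcp px [241.44237978 186.76032882]
0.12 40 [ 0.496 -0.01   0.12 ] [0.521 0.129 0.132] [0.51  0.034 0.127]
0.24 123 [ 0.431 -0.05   0.241] [0.598 0.082 0.255] [0.557 0.008 0.249]
0.255 256 [ 0.434 -0.051  0.255] [0.602 0.083 0.27 ] [0.522 0.032 0.263]
0.27 358 [ 0.417 -0.052  0.27 ] [0.606 0.085 0.285] [0.552 0.006 0.282]
0.285 264 [ 0.428 -0.051  0.285] [0.606 0.082 0.3  ] [ 0.561 -0.     0.288]
top tcp px [320.93358559 213.06903077]
0.255 55 [ 0.428 -0.009  0.256] [0.469 0.086 0.268] [0.456 0.004 0.262]
0.27 326 [0.403 0.006 0.271] [0.466 0.087 0.285] [0.428 0.041 0.283]
0.285 233 [0.403 0.006 0.285] [0.465 0.085 0.289] [0.427 0.041 0.286]
```

View pics/6.png

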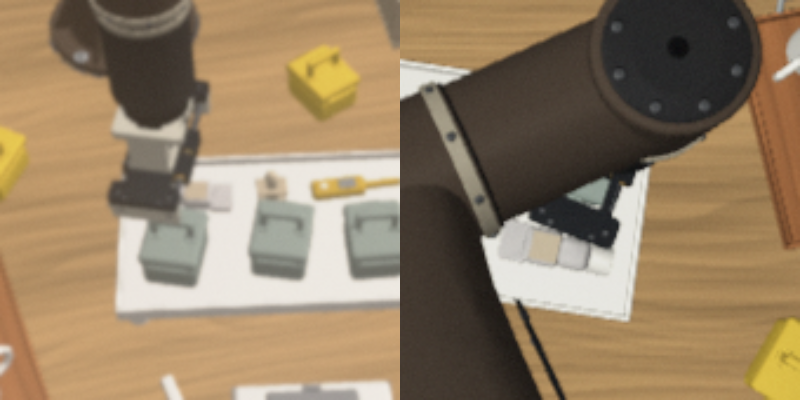

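Run:
```python
from go import *
p=r.capture("scene");C=cloud(p)
for u in(222,228,234,240,246):
    print(u,[(v,*(C[v,u]*1000).round().astype(int),int(p["color"][v,u].mean())) for v in range(174,204,2)])
b=C[(p["range_z"]>0)&(C[...,2]>.118)&(C[...,2]<.14)&(np.hypot(C[...,0]-.505,C[...,1]-.017)<.05)];print(b.mean(0),len(b))
l=C[(p["range_z"]>0)&(C[...,2]>.09)&(C[...,2]<.14)&(np.hypot(C[...,0]-.505,C[...,1]-.017)<.065)];print(cv2.minAreaRect((l[:,:2]*1000).astype(np.float32)))
```

```text
222 [(174, np.int64(522), np.int64(-31), np.int64(250), 126), (176, np.int64(553), np.int64(-31), np.int64(279), 111), (178, np.int64(563), np.int64(-31), np.int64(283), 67), (180, np.int64(573), np.int64(-32), np.int64(287), 70), (182, np.int64(578), np.int64(-33), np.int64(285), 71), (184, np.int64(584), np.int64(-34), np.int64(284), 79), (186, np.int64(585), np.int64(-35), np.int64(277), 70), (188, np.int64(583), np.int64(-36), np.int64(267), 102), (190, np.int64(575), np.int64(-37), np.int64(249), 118), (192, np.int64(425), np.int64(-44), np.int64(48), 184), (194, np.int64(434), np.int64(-44), np.int64(49), 220), (196, np.int64(445), np.int64(-45), np.int64(53), 218), (198, np.int64(447), np.int64(-46), np.int64(45), 217), (200, np.int64(456), np.int64(-47), np.int64(47), 220), (202, np.int64(461), np.int64(-48), np.int64(42), 228)]
228 [(174, np.int64(555), np.int64(-14), np.int64(286), 68), (176, np.int64(563), np.int64(-15), np.int64(287), 68), (178, np.int64(568), np.int64(-16), np.int64(285), 70), (180, np.int64(575), np.int64(-17), np.int64(286), 69), (182, np.int64(580), n
[... 2536 characters left out ...]
60), 124), (184, np.int64(416), np.int64(36), np.int64(57), 108), (186, np.int64(418), np.int64(35), np.int64(49), 126), (188, np.int64(464), np.int64(32), np.int64(98), 158), (190, np.int64(593), np.int64(25), np.int64(256), 158), (192, np.int64(593), np.int64(25), np.int64(246), 148), (194, np.int64(510), np.int64(28), np.int64(128), 138), (196, np.int64(495), np.int64(27), np.int64(100), 134), (198, np.int64(505), np.int64(26), np.int64(103), 161), (200, np.int64(509), np.int64(25), np.int64(98), 164), (202, np.int64(518), np.int64(24), np.int64(101), 163)]
[0.50873788 0.02184172 0.12584716] 41
((505.634765625, 16.522499084472656), (75.95046997070312, 99.3864974975586), 69.49589538574219)
```

Body underside shows at about 0.245 m, versus 0.205 m expected from the reported TCP. In picture 4 the tip also looked about 36 mm too high, so the tool really ends higher than stated. I'll open the jaws and measure the fingertip with the camera.

Request:
{"fn": "send_rows", "kwargs": {
  "plan": [
    [[-0.1,0,0],[0,0,0]],
    [[-0.2,0,0],[0,0,0]],
    [[-0.28,0,0],[0,0,0]],
    [[-0.28,0,0],[0,0,0]],
    [[-0.28,0,0],[0,0,0]]
  ],
  "jaw": 1
}}

```text
time_s: 7.05
tcp_pos: [0.5032, 0.0175, 0.1997]
eef_rot: [-117.1, 89.9, -47.5]
contact_force: [-0.1, 0.1, 0.0]
gripper_width: 0.0349
```

Request:
{"fn": "send_rows", "kwargs": {
  "plan": [
    [[0,0,0],[0,0,0]],
    [[0,0,0],[0,0,0]],
    [[0,0,0],[0,0,0]],
    [[0,0,0],[0,0,0]],
    [[0,0,0],[0,0,0]]
  ]
}}

```text
time_s: 7.55
tcp_pos: [0.5031, 0.0175, 0.1996]
eef_rot: [-122.8, 89.9, -53.2]
contact_force: [-0.1, 0.1, 0.1]
gripper_width: 0.0745
```

Request:
{"fn": "send_rows", "kwargs": {
  "plan": [
    [[0,0,0],[0,0,0]],
    [[0,0,0],[0,0,0]],
    [[0,0,0],[0,0,0]],
    [[0,0,0],[0,0,0]],
    [[0,0,0],[0,0,0]]
  ]
}}

```text
time_s: 8.05
tcp_pos: [0.5031, 0.0175, 0.1996]
eef_rot: [-123.4, 89.9, -53.8]
contact_force: [0.6, -0.8, -0.4]
gripper_width: 0.0877
```

Run:
```python
from go import *
rel(.505,.018,.1255,-20.6)
p=r.capture("scene");C=cloud(p)
k=(p["range_z"]>0)&(C[...,2]>.14)&(C[...,2]<.30)&(np.hypot(C[...,0]-.505,C[...,1]-.017)<.12)
for lo in np.arange(.14,.34,.01):
    q=k&(C[...,2]>=lo)&(C[...,2]<lo+.01)
    if q.sum(): print(lo.round(2),q.sum(),C[q].min(0).round(3),C[q].max(0).round(3))
for u in range(226,250,2): print(u,[(v,*(C[v,u]*1000).round().astype(int).tolist()) for v in range(178,194,2)])
save("7.png",cv2.resize(p["color"][150:215,195:280],(680,520),interpolation=cv2.INTER_CUBIC))
```

```text
t 8.05 tcp [0.5031 0.0175 0.1996] yaw_y 159.6 j [ 24.   5. -21.   0. -64. -45.] F [ 0.65 -0.84 -0.44] w 0.0877
shift [ 0.494 -0.01   0.008] turn [ 0.004 -0.002  0.002]
0.21 1 [0.461 0.036 0.22 ] [0.461 0.036 0.22 ]
0.22 17 [ 0.463 -0.013  0.221] [0.562 0.036 0.23 ]
0.23 22 [ 0.459 -0.014  0.23 ] [0.563 0.04  0.24 ]
0.24 17 [ 0.447 -0.014  0.24 ] [0.562 0.048 0.249]
0.25 8 [0.447 0.04  0.251] [0.467 0.049 0.26 ]
0.28 46 [ 0.44  -0.05   0.282] [0.596 0.08  0.29 ]
0.29 126 [ 0.44  -0.049  0.29 ] [0.6   0.081 0.3  ]
226 [(178, 587, -21, 310), (180, 581, -22, 294), (182, 580, -23, 285), (184, 389, -27, 39), (186, 397, -28, 39), (188, 404, -29, 38), (190, 412, -30, 37), (192, 422, -31, 40)]
228 [(178, 587, -16, 309), (180, 583, -17, 295), (182, 583, -18, 287), (184, 391, -21, 40), (186, 399, -22, 40), (188, 405, -23, 38), (190, 419, -24, 45), (192, 426, -25, 43)]
230 [(178, 591, -11, 313), (180, 587, -12, 299), (182, 584, -13, 287), (184, 556, -14, 244), (186, 400, -16, 39), (188, 408, -17, 39), (190, 415, -18, 38), (192, 425, -19, 40)]
232 [(178, 597, -6, 318), (180, 591, -7, 303), (182, 
[... 768 characters left out ...]
04), (192, 502, 11, 132)]
242 [(178, 604, 19, 320), (180, 601, 18, 309), (182, 595, 18, 293), (184, 596, 17, 287), (186, 418, 22, 52), (188, 460, 20, 97), (190, 472, 19, 102), (192, 502, 17, 130)]
244 [(178, 596, 24, 309), (180, 598, 23, 304), (182, 596, 23, 294), (184, 600, 22, 291), (186, 419, 28, 52), (188, 465, 26, 101), (190, 474, 25, 103), (192, 506, 23, 135)]
246 [(178, 402, 38, 70), (180, 406, 38, 65), (182, 413, 36, 64), (184, 417, 35, 59), (186, 417, 35, 49), (188, 465, 32, 100), (190, 471, 31, 97), (192, 478, 30, 96)]
248 [(178, 393, 45, 57), (180, 405, 44, 62), (182, 409, 43, 57), (184, 418, 42, 59), (186, 419, 41, 49), (188, 466, 38, 99), (190, 475, 37, 101), (192, 481, 36, 99)]
```

View pics/7.png

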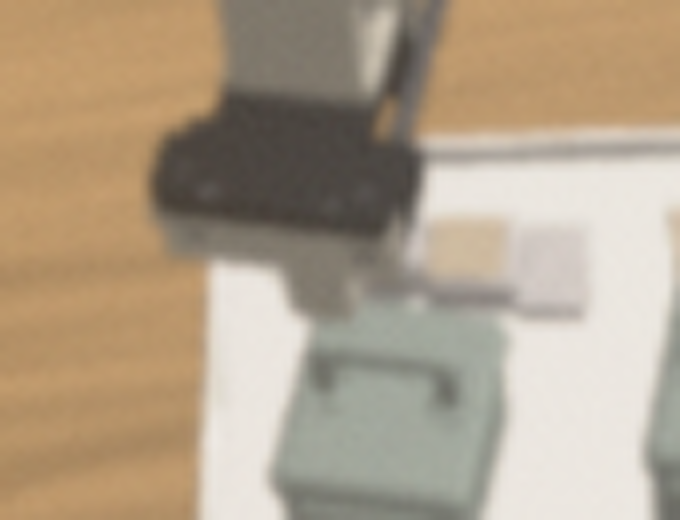

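The jaws are at crop (320,300) for the near finger, with its tip at z≈0.222 for a reported TCP of 0.1996. The lowest part of the tool is therefore about 40 mm higher than the state says, and xy agrees. From here I use true z = reported + 0.0395, so grasp at reported z≈0.087.

Request:
{"fn": "send_rows", "kwargs": {
  "plan": [
    [[0.15,-0.01,0.01],[0,0,0]],
    [[0.35,-0.01,0.01],[0,0,0]],
    [[0.5,-0.01,0.01],[0,0,0]],
    [[0.6,-0.01,0.01],[0,0,0]],
    [[0.65,-0.01,0.01],[0,0,0]]
  ],
  "jaw": -0.2
}}

```text
time_s: 8.6
tcp_pos: [0.5044, 0.0179, 0.1007]
eef_rot: [-176.4, 89.9, -106.8]
contact_force: [-0.4, -0.5, 0.1]
gripper_width: 0.0534
```

Request:
{"fn": "send_rows", "kwargs": {
  "plan": [
    [[0.02,0,0],[0,0,0]],
    [[0.05,0,0],[0,0,0]],
    [[0.08,0,0],[0,0,0]],
    [[0.1,0,0],[0,0,0]],
    [[0.1,0,0],[0,0,0]]
  ]
}}

```text
time_s: 9.1
tcp_pos: [0.5043, 0.0178, 0.0855]
eef_rot: [-179.7, 89.8, -110.1]
contact_force: [-0.0, -0.7, -0.5]
gripper_width: 0.0352
```

Request:
{"fn": "send_rows", "kwargs": {
  "plan": [
    [[0,0,0],[0,0,0]],
    [[0,0,0],[0,0,0]],
    [[0,0,0],[0,0,0]],
    [[0,0,0],[0,0,0]],
    [[0,0,0],[0,0,0]]
  ],
  "jaw": -1
}}

```text
time_s: 9.6
tcp_pos: [0.5044, 0.0179, 0.0856]
eef_rot: [-175.1, 89.9, -105.5]
contact_force: [1.0, -0.7, -1.1]
gripper_width: 0.0098
```

Width 9.8 mm: it holds the bar. Lifting.

Request:
{"fn": "send_rows", "kwargs": {
  "plan": [
    [[0,0,0],[0,0,0]],
    [[-0.03,0,0],[0,0,0]],
    [[-0.09,0,0],[0,0,0]],
    [[-0.15,0,0],[0,0,0]],
    [[-0.17,0,0],[0,0,0]]
  ]
}}

```text
time_s: 10.1
tcp_pos: [0.5052, 0.0182, 0.1127]
eef_rot: [-118.9, 89.9, -49.3]
contact_force: [-0.9, 0.7, -1.1]
gripper_width: 0.0094
```

Request:
{"fn": "send_rows", "kwargs": {
  "plan": [
    [[0,0,0],[0,0,0]],
    [[0,0,0],[0,0,0]],
    [[0,0,0],[0,0,0]],
    [[0,0,0],[0,0,0]],
    [[0,0,0],[0,0,0]]
  ]
}}

```text
time_s: 10.6
tcp_pos: [0.505, 0.0181, 0.1124]
eef_rot: [-134.2, 89.9, -64.6]
contact_force: [-0.6, 0.4, -1.3]
gripper_width: 0.0097
```

```bash
cat > w.py <<'E'
from go import *
rel(.505,.018,.0855,-20.6)
F=[]
for i in range(5):
    p=r.capture("scene");F.append(r.get_state()["contact_force"][2])
print("Fz",np.round(F,2),np.mean(F).round(2))
C=cloud(p);k=(p["range_z"]>0)&(C[...,2]>.085)&(C[...,2]<.2)
for c in((.505,.018),(.522,.155),(.5455,.274)):
    q=C[k&(np.hypot(C[...,0]-c[0],C[...,1]-c[1])<.065)]
    print(c,len(q),np.percentile(q[:,2],[10,50,95]).round(3),q[:,:2].mean(0).round(3))
E
python3 w.py
```

```text
t 10.6 tcp [0.505  0.0181 0.1124] yaw_y 159.6 j [ 24.  10. -28.   0. -52. -45.] F [-0.65  0.39 -1.25] w 0.0097
shift [ 0.179  0.    -0.001] turn [ 0.004 -0.002  0.002]
Fz [-1.02 -1.78 -2.45 -1.28 -1.49] -1.6
(0.505, 0.018) 399 [0.091 0.121 0.131] [0.532 0.023]
(0.522, 0.155) 665 [0.094 0.1   0.129] [0.529 0.153]
(0.5455, 0.274) 658 [0.094 0.1   0.129] [0.553 0.271]
```

Box A is lifted with its lid at 0.125; Fz ≈ -1.5 N, so it is light. Setting back, then on to B.

Request:
{"fn": "send_rows", "kwargs": {
  "plan": [
    [[0.04,0,0],[0,0,0]],
    [[0.09,0,0],[0,0,0]],
    [[0.135,0,0],[0,0,0]],
    [[0.16,0,0],[0,0,0]],
    [[0.18,0,0],[0,0,0]]
  ]
}}

```text
time_s: 11.35
tcp_pos: [0.5055, 0.018, 0.0853]
eef_rot: [-128.5, 89.8, -58.9]
contact_force: [1.8, -4.8, 12.7]
gripper_width: 0.0098
```

Request:
{"fn": "send_rows", "kwargs": {
  "plan": [
    [[0.005,0,0],[0,0,0]],
    [[0.005,0,0],[0,0,0]],
    [[0.005,0,0],[0,0,0]],
    [[0.005,0,0],[0,0,0]],
    [[0.005,0,0],[0,0,0]]
  ],
  "jaw": -0.1
}}

```text
time_s: 11.85
tcp_pos: [0.5056, 0.018, 0.0847]
eef_rot: [-122.7, 89.8, -53.0]
contact_force: [0.6, 0.2, -0.1]
gripper_width: 0.0385
```

Request:
{"fn": "send_rows", "kwargs": {
  "plan": [
    [[-0.05,0,0],[0,0,0]],
    [[-0.2,0,0],[0,0,0]],
    [[-0.35,0,0],[0,0,0]],
    [[-0.45,0,0],[0,0,0]],
    [[-0.5,0,0],[0,0,0]]
  ]
}}

```text
time_s: 12.35
tcp_pos: [0.5063, 0.0184, 0.1617]
eef_rot: [-86.8, 89.7, -17.2]
contact_force: [0.0, -0.8, 0.3]
gripper_width: 0.0393
```

```bash
python3 go.py .522 .1555 .15 -20.2
```

```text
t 12.35 tcp [0.5063 0.0184 0.1617] yaw_y 159.6 j [ 24.   7. -24.   0. -59. -45.] F [ 0.01 -0.83  0.32] w 0.0393
shift [0.077 0.22  0.893] turn [-0.004  0.     0.006]
```

Request:
{"fn": "send_rows", "kwargs": {
  "plan": [
    [[0,0.05,0.15],[0,0,0]],
    [[0,0.1,0.4],[0,0,0]],
    [[0.03,0.16,0.65],[0,0,0]],
    [[0.06,0.21,0.84],[0,0,0]],
    [[0.08,0.22,0.895],[0,0,0]]
  ]
}}

```text
time_s: 12.85
tcp_pos: [0.5222, 0.1581, 0.1491]
eef_rot: [-89.7, 89.8, -19.9]
contact_force: [0.9, -0.4, -0.1]
gripper_width: 0.0393
```

```bash
python3 go.py .522 .1555 .0865 -20.2
```

```text
t 12.85 tcp [0.5222 0.1581 0.1491] yaw_y 159.7 j [ 38.  11. -21.   0. -58. -58.] F [ 0.92 -0.4  -0.06] w 0.0393
shift [ 0.417 -0.003 -0.017] turn [-0.001  0.     0.005]
```

Request:
{"fn": "send_rows", "kwargs": {
  "plan": [
    [[0.08,0,-0.01],[0,0,0]],
    [[0.2,0,-0.015],[0,0,0]],
    [[0.3,0,-0.015],[0,0,0]],
    [[0.38,0,-0.015],[0,0,0]],
    [[0.415,0,-0.015],[0,0,0]]
  ]
}}

```text
time_s: 13.35
tcp_pos: [0.5208, 0.1546, 0.0852]
eef_rot: [-123.1, 89.8, -53.4]
contact_force: [0.1, -0.2, -0.4]
gripper_width: 0.0395
```

Request:
{"fn": "send_rows", "kwargs": {
  "plan": [
    [[0,0,0],[0,0,0]],
    [[0,0,0],[0,0,0]],
    [[0,0,0],[0,0,0]],
    [[0,0,0],[0,0,0]],
    [[0,0,0],[0,0,0]]
  ],
  "jaw": -1
}}

```text
time_s: 13.85
tcp_pos: [0.5211, 0.1547, 0.0857]
eef_rot: [-105.8, 89.8, -36.1]
contact_force: [0.3, -0.9, -0.1]
gripper_width: 0.0093
```

Request:
{"fn": "send_rows", "kwargs": {
  "plan": [
    [[0,0,0],[0,0,0]],
    [[-0.03,0,0],[0,0,0]],
    [[-0.09,0,0],[0,0,0]],
    [[-0.15,0,0],[0,0,0]],
    [[-0.17,0,0],[0,0,0]]
  ]
}}

```text
time_s: 14.35
tcp_pos: [0.5218, 0.1553, 0.1129]
eef_rot: [-81.5, 89.7, -11.7]
contact_force: [0.4, 0.3, -1.3]
gripper_width: 0.0095
```

Request:
{"fn": "send_rows", "kwargs": {
  "plan": [
    [[0,0,0],[0,0,0]],
    [[0,0,0],[0,0,0]],
    [[0,0,0],[0,0,0]],
    [[0,0,0],[0,0,0]],
    [[0,0,0],[0,0,0]]
  ]
}}

```text
time_s: 14.85
tcp_pos: [0.5216, 0.1552, 0.1126]
eef_rot: [-86.9, 89.7, -17.2]
contact_force: [-0.1, 0.3, -1.3]
gripper_width: 0.0094
```

```bash
python3 w.py
```

```text
t 14.85 tcp [0.5216 0.1552 0.1126] yaw_y 159.7 j [ 37.  13. -24.   0. -53. -58.] F [-0.06  0.27 -1.28] w 0.0094
shift [ 0.181 -0.212 -0.896] turn [0.007 0.    0.006]
Fz [-1.14 -2.   -1.5  -1.85 -1.95] -1.69
(0.505, 0.018) 665 [0.094 0.1   0.129] [0.513 0.016]
(0.522, 0.155) 302 [0.091 0.119 0.13 ] [0.554 0.152]
(0.5455, 0.274) 662 [0.095 0.1   0.129] [0.553 0.271]
```

B is also light and A stands in its place. Setting B down and moving on to C.

Request:
{"fn": "send_rows", "kwargs": {
  "plan": [
    [[0.04,0,0],[0,0,0]],
    [[0.09,0,0],[0,0,0]],
    [[0.135,0,0],[0,0,0]],
    [[0.16,0,0],[0,0,0]],
    [[0.177,0,0],[0,0,0]]
  ]
}}

```text
time_s: 15.6
tcp_pos: [0.5218, 0.1551, 0.0856]
eef_rot: [-91.7, 89.7, -21.9]
contact_force: [2.1, -3.8, 6.9]
gripper_width: 0.0095
```

Request:
{"fn": "send_rows", "kwargs": {
  "plan": [
    [[0.005,0,0],[0,0,0]],
    [[0.005,0,0],[0,0,0]],
    [[0.005,0,0],[0,0,0]],
    [[0.005,0,0],[0,0,0]],
    [[0.005,0,0],[0,0,0]]
  ],
  "jaw": -0.1
}}

```text
time_s: 16.1
tcp_pos: [0.5219, 0.1551, 0.0851]
eef_rot: [-87.8, 89.7, -18.1]
contact_force: [0.2, -0.4, 0.5]
gripper_width: 0.0378
```

Request:
{"fn": "send_rows", "kwargs": {
  "plan": [
    [[-0.05,0,0],[0,0,0]],
    [[-0.2,0,0],[0,0,0]],
    [[-0.35,0,0],[0,0,0]],
    [[-0.45,0,0],[0,0,0]],
    [[-0.5,0,0],[0,0,0]]
  ]
}}

```text
time_s: 16.6
tcp_pos: [0.5223, 0.1557, 0.1622]
eef_rot: [-69.6, 89.6, 0.1]
contact_force: [-0.2, -0.3, 0.9]
gripper_width: 0.0394
```

```bash
python3 go.py .5455 .2737 .15 -6.5
```

```text
t 16.6 tcp [0.5223 0.1557 0.1622] yaw_y 159.7 j [ 37.  10. -20.   0. -59. -58.] F [-0.16 -0.34  0.86] w 0.0394
shift [0.083 0.128 0.791] turn [-0.306  0.002  0.009]
```

Request:
{"fn": "send_rows", "kwargs": {
  "plan": [
    [[0,0.02,0.15],[-0.05,0,0]],
    [[0,0.05,0.35],[-0.12,0,0]],
    [[0.03,0.09,0.58],[-0.2,0,0]],
    [[0.06,0.12,0.74],[-0.28,0,0]],
    [[0.08,0.127,0.785],[-0.306,0,0]]
  ]
}}

```text
time_s: 17.1
tcp_pos: [0.5453, 0.2753, 0.1492]
eef_rot: [-89.5, 89.6, -5.7]
contact_force: [0.5, 1.4, -1.0]
gripper_width: 0.0392
```

```bash
python3 go.py .5455 .2737 .0865 -6.5
```

```text
t 17.1 tcp [0.5453 0.2753 0.1492] yaw_y 173.8 j [ 45.  17. -13.   0. -60. -52.] F [ 0.52  1.43 -0.97] w 0.0392
shift [ 0.418  0.    -0.011] turn [0.006 0.    0.008]
```

Request:
{"fn": "send_rows", "kwargs": {
  "plan": [
    [[0.08,0,-0.01],[0,0,0]],
    [[0.2,0,-0.01],[0,0,0]],
    [[0.3,0,-0.01],[0,0,0]],
    [[0.38,0,-0.01],[0,0,0]],
    [[0.415,0,-0.01],[0,0,0]]
  ]
}}

```text
time_s: 17.6
tcp_pos: [0.5447, 0.2726, 0.0851]
eef_rot: [-110.1, 89.7, -26.4]
contact_force: [0.4, 0.2, -0.3]
gripper_width: 0.0393
```

Request:
{"fn": "send_rows", "kwargs": {
  "plan": [
    [[0,0,0],[0,0,0]],
    [[0,0,0],[0,0,0]],
    [[0,0,0],[0,0,0]],
    [[0,0,0],[0,0,0]],
    [[0,0,0],[0,0,0]]
  ],
  "jaw": -1,
  "force": 45
}}

```text
time_s: 18.1
tcp_pos: [0.5452, 0.2728, 0.0858]
eef_rot: [-98.1, 89.7, -14.4]
contact_force: [1.9, 0.6, -0.2]
gripper_width: 0.0094
```

Request:
{"fn": "send_rows", "kwargs": {
  "plan": [
    [[0,0,0],[0,0,0]],
    [[-0.03,0,0],[0,0,0]],
    [[-0.09,0,0],[0,0,0]],
    [[-0.15,0,0],[0,0,0]],
    [[-0.17,0,0],[0,0,0]]
  ]
}}

```text
time_s: 18.6
tcp_pos: [0.5457, 0.2733, 0.1128]
eef_rot: [-85.8, 89.6, -2.0]
contact_force: [-0.2, 0.7, -3.7]
gripper_width: 0.0096
```

Request:
{"fn": "send_rows", "kwargs": {
  "plan": [
    [[0,0,0],[0,0,0]],
    [[0,0,0],[0,0,0]],
    [[0,0,0],[0,0,0]],
    [[0,0,0],[0,0,0]],
    [[0,0,0],[0,0,0]]
  ]
}}

```text
time_s: 19.1
tcp_pos: [0.5455, 0.2732, 0.1125]
eef_rot: [-89.2, 89.6, -5.5]
contact_force: [0.0, 0.5, -4.2]
gripper_width: 0.0095
```

```bash
python3 w.py
python3 - <<'E'
from go import *
# tray: rim fit from top cam, brown pixels only
b=r.capture("top");C=cloud(b);hsv=cv2.cvtColor(b["color"],cv2.COLOR_RGB2HSV);ok=b["range_z"]>0
def ray(u,v,z):
    d=b["pose"][:3,:3]@np.linalg.inv(b["mtx"])@[u,v,1];o=b["pose"][:3,3];return o+d*(z-o[2])/d[2]
P=np.array([ray(*uv,.024) for uv in((381.2,160.8),(445.2,147.2),(469.2,242),(404.8,256))])
e=(P[0]+P[1]-P[2]-P[3])/2;L=np.linalg.norm(e);e/=L
print(P.round(3),P.mean(0).round(3),L,np.degrees(np.arctan2(e[1],e[0])),"free",(P.mean(0)-.045*e).round(3))
k=ok&(C[...,2]>.017)&(C[...,2]<.03)&(abs(C[...,0]-.55)<.17)&(abs(C[...,1]+.28)<.13)
c=np.array([.55,-.28]);n=np.array([-e[1],e[0]])
q=(C[k][:,:2]-P.mean(0)[:2]);print(np.percentile(q@e[:2],[1,3,97,99]).round(3),np.percentile(q@n,[1,3,97,99]).round(3))
k=ok&(C[...,2]>.06)&(C[...,2]<.085)&(abs(C[...,0]-.6)<.1)&(abs(C[...,1]+.26)<.12);q=C[k];print("cup top",q.min(0).round(3),q.max(0).round(3))
E
```

```text
t 19.1 tcp [0.5455 0.2732 0.1125] yaw_y 173.7 j [ 45.  19. -16.   0. -55. -52.] F [ 0.01  0.53 -4.21] w 0.0095
shift [ 0.18   0.083 -1.721] turn [0.318 0.001 0.008]
Fz [-4.04 -3.49 -3.84 -4.18 -3.2 ] -3.75
(0.505, 0.018) 669 [0.094 0.1   0.129] [0.513 0.016]
(0.522, 0.155) 660 [0.094 0.1   0.129] [0.53  0.153]
(0.5455, 0.274) 343 [0.092 0.12  0.13 ] [0.572 0.26 ]
[[ 0.665 -0.164  0.024]
 [ 0.703 -0.341  0.024]
 [ 0.443 -0.392  0.024]
 [ 0.406 -0.218  0.024]] [ 0.554 -0.279  0.024] 0.2647712020320587 11.546119059333277 free [ 0.51  -0.288  0.024]
[-0.148 -0.143  0.151  0.155] [-0.092 -0.09   0.089  0.089]
cup top [ 0.603 -0.292  0.06 ] [ 0.671 -0.209  0.08 ]
```

C is heavy (Fz ≈ -3.7 N, about 380 g); A and B stand in place. The free tray centre is about (0.510, -0.288), tray yaw 11.5°. I raise and carry it.

Request:
{"fn": "send_rows", "kwargs": {
  "plan": [
    [[-0.08,0,0],[0,0,0]],
    [[-0.22,0,0],[0,0,0]],
    [[-0.4,0,0],[0,0,0]],
    [[-0.56,0,0],[0,0,0]],
    [[-0.65,0,0],[0,0,0]]
  ]
}}

```text
time_s: 19.9
tcp_pos: [0.5459, 0.2739, 0.2136]
eef_rot: [-73.3, 89.4, 10.5]
contact_force: [0.1, 0.2, -3.7]
gripper_width: 0.0092
```

Request:
{"fn": "send_rows", "kwargs": {
  "plan": [
    [[0,0,-0.05],[0,0,0]],
    [[0,-0.01,-0.17],[0,0,0]],
    [[0,-0.02,-0.32],[0,0,0]],
    [[0,-0.02,-0.48],[0,0,0]],
    [[0,-0.03,-0.64],[0,0,0]]
  ]
}}

```text
time_s: 20.4
tcp_pos: [0.5389, 0.1751, 0.2125]
eef_rot: [-77.7, 89.5, 6.0]
contact_force: [0.1, -0.6, -3.2]
gripper_width: 0.0097
```

Request:
{"fn": "send_rows", "kwargs": {
  "plan": [
    [[0,-0.01,-0.14],[0,0,0]],
    [[0,-0.02,-0.28],[0,0,0]],
    [[0,-0.03,-0.42],[0,0,0]],
    [[0,-0.03,-0.56],[0,0,0]],
    [[0,-0.04,-0.7],[0,0,0]]
  ]
}}

```text
time_s: 20.9
tcp_pos: [0.532, 0.0673, 0.2118]
eef_rot: [-80.3, 89.6, 3.3]
contact_force: [1.1, 0.5, -3.6]
gripper_width: 0.0095
```

Request:
{"fn": "send_rows", "kwargs": {
  "plan": [
    [[0,-0.01,-0.14],[0,0,0]],
    [[0,-0.02,-0.28],[0,0,0]],
    [[0,-0.03,-0.42],[0,0,0]],
    [[0,-0.03,-0.56],[0,0,0]],
    [[0,-0.04,-0.7],[0,0,0]]
  ]
}}

```text
time_s: 21.4
tcp_pos: [0.5247, -0.0403, 0.2112]
eef_rot: [-81.7, 89.6, 1.9]
contact_force: [0.2, 0.9, -3.5]
gripper_width: 0.0092
```

```bash
python3 go.py .51 -.288 .2 11.5
```

```text
t 21.4 tcp [ 0.5247 -0.0403  0.2112] yaw_y 173.6 j [ 17.   6. -18.   0. -65. -24.] F [ 0.24  0.87 -3.47] w 0.0092
shift [ 0.073 -0.087 -1.652] turn [-0.399 -0.     0.008]
```

Request:
{"fn": "send_rows", "kwargs": {
  "plan": [
    [[0,-0.01,-0.16],[0,0,0]],
    [[0,-0.02,-0.33],[-0.05,0,0]],
    [[0,-0.03,-0.5],[-0.1,0,0]],
    [[0,-0.04,-0.67],[-0.15,0,0]],
    [[0,-0.05,-0.83],[-0.2,0,0]]
  ]
}}

```text
time_s: 21.9
tcp_pos: [0.5162, -0.1673, 0.2105]
eef_rot: [-90.3, 89.7, 2.3]
contact_force: [-0.4, 0.5, -4.7]
gripper_width: 0.0093
```

```bash
python3 go.py .51 -.288 .2 11.5
```

```text
t 21.9 tcp [ 0.5162 -0.1673  0.2105] yaw_y -177.4 j [  3.   8. -16.   0. -66.  -0.] F [-0.44  0.47 -4.67] w 0.0093
shift [ 0.07   0.078 -0.802] turn [-0.198 -0.001  0.007]
```

Request:
{"fn": "send_rows", "kwargs": {
  "plan": [
    [[0,0.02,-0.16],[-0.04,0,0]],
    [[0,0.04,-0.34],[-0.08,0,0]],
    [[0.02,0.06,-0.54],[-0.12,0,0]],
    [[0.05,0.075,-0.7],[-0.17,0,0]],
    [[0.07,0.08,-0.8],[-0.2,0,0]]
  ]
}}

```text
time_s: 22.4
tcp_pos: [0.5072, -0.2903, 0.199]
eef_rot: [-93.7, 89.8, 7.8]
contact_force: [-0.4, 0.3, -3.7]
gripper_width: 0.0092
```

Request:
{"fn": "send_rows", "kwargs": {
  "plan": [
    [[0,0,0],[0,0,0]],
    [[0,0,0],[0,0,0]],
    [[0,0,0],[0,0,0]],
    [[0,0,0],[0,0,0]],
    [[0,0,0],[0,0,0]]
  ]
}}

```text
time_s: 22.9
tcp_pos: [0.5074, -0.2898, 0.1992]
eef_rot: [-95.7, 89.8, 5.8]
contact_force: [-1.3, -0.8, -3.8]
gripper_width: 0.0094
```

Run:
```python
from go import *
rel(.51,-.288,.0525,11.5)
p=r.capture("scene");save("8.png",cv2.resize(p["color"][150:310,90:300],None,fx=3.5,fy=3.5,interpolation=cv2.INTER_CUBIC))
```

```text
t 22.9 tcp [ 0.5074 -0.2898  0.1992] yaw_y -168.4 j [-11.  12. -12.  -0. -65.  22.] F [-1.31 -0.83 -3.82] w 0.0094
shift [ 0.978 -0.016  0.009] turn [ 0.002 -0.001  0.005]
```

View pics/8.png

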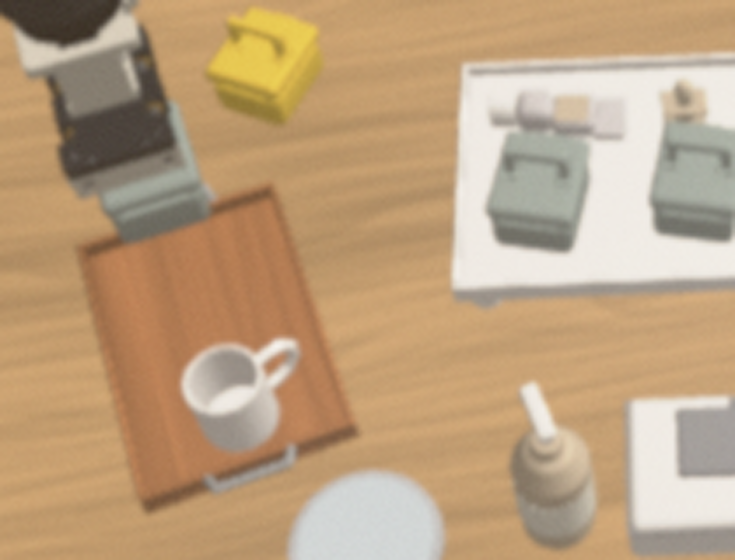

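Box hangs level (crop (160,200)) over the free end, the cup untouched at (240,395). Lowering in stages.

Request:
{"fn": "send_rows", "kwargs": {
  "plan": [
    [[0.07,-0.01,0.01],[0,0,0]],
    [[0.18,-0.015,0.01],[0,0,0]],
    [[0.3,-0.015,0.01],[0,0,0]],
    [[0.4,-0.015,0.01],[0,0,0]],
    [[0.45,-0.015,0.01],[0,0,0]]
  ]
}}

```text
time_s: 23.45
tcp_pos: [0.5087, -0.2871, 0.1295]
eef_rot: [-57.7, 89.9, 43.9]
contact_force: [-0.3, 0.5, -4.8]
gripper_width: 0.0093
```

Request:
{"fn": "send_rows", "kwargs": {
  "plan": [
    [[0.08,0,0],[0,0,0]],
    [[0.18,0,0],[0,0,0]],
    [[0.27,0,0],[0,0,0]],
    [[0.36,0,0],[0,0,0]],
    [[0.41,0,0],[0,0,0]]
  ]
}}

```text
time_s: 23.95
tcp_pos: [0.5082, -0.2869, 0.0665]
eef_rot: [-13.8, 89.9, 87.7]
contact_force: [-0.0, 0.2, -3.7]
gripper_width: 0.0091
```

```bash
python3 go.py .51 -.288 .052 11.5
```

```text
t 23.95 tcp [ 0.5082 -0.2869  0.0665] yaw_y -168.4 j [-10.  20. -21.  -0. -49.  22.] F [-0.03  0.16 -3.67] w 0.0091
shift [ 0.097 -0.01  -0.01 ] turn [0.002 0.002 0.001]
```

Request:
{"fn": "send_rows", "kwargs": {
  "plan": [
    [[0.02,0,0],[0,0,0]],
    [[0.04,0,0],[0,0,0]],
    [[0.06,0,0],[0,0,0]],
    [[0.08,0,0],[0,0,0]],
    [[0.09,0,0],[0,0,0]]
  ]
}}

```text
time_s: 24.45
tcp_pos: [0.5083, -0.2869, 0.053]
eef_rot: [-24.4, 89.9, 77.2]
contact_force: [-0.4, -0.1, -3.2]
gripper_width: 0.0093
```

Request:
{"fn": "send_rows", "kwargs": {
  "plan": [
    [[0.005,0,0],[0,0,0]],
    [[0.01,0,0],[0,0,0]],
    [[0.01,0,0],[0,0,0]],
    [[0.01,0,0],[0,0,0]],
    [[0.01,0,0],[0,0,0]]
  ]
}}

```text
time_s: 24.95
tcp_pos: [0.5085, -0.2869, 0.0517]
eef_rot: [-35.5, 89.9, 66.1]
contact_force: [-0.1, -0.1, -2.5]
gripper_width: 0.0094
```

Request:
{"fn": "send_rows", "kwargs": {
  "plan": [
    [[0.005,0,0],[0,0,0]],
    [[0.01,0,0],[0,0,0]],
    [[0.012,0,0],[0,0,0]],
    [[0.012,0,0],[0,0,0]],
    [[0.012,0,0],[0,0,0]]
  ]
}}

```text
time_s: 25.45
tcp_pos: [0.5086, -0.2869, 0.0516]
eef_rot: [-63.6, 89.9, 38.0]
contact_force: [-5.1, 4.7, 12.1]
gripper_width: 0.0093
```

Contact: the tray carries it. Releasing and retreating upward.

Request:
{"fn": "send_rows", "kwargs": {
  "plan": [
    [[-0.005,0,0],[0,0,0]],
    [[-0.005,0,0],[0,0,0]],
    [[-0.005,0,0],[0,0,0]],
    [[-0.005,0,0],[0,0,0]],
    [[-0.005,0,0],[0,0,0]]
  ],
  "jaw": 0
}}

```text
time_s: 25.95
tcp_pos: [0.5086, -0.2869, 0.0522]
eef_rot: [-58.9, 89.9, 42.7]
contact_force: [0.0, 0.4, 0.2]
gripper_width: 0.0415
```

Request:
{"fn": "send_rows", "kwargs": {
  "plan": [
    [[-0.05,0,0],[0,0,0]],
    [[-0.2,0,0],[0,0,0]],
    [[-0.4,0,0],[0,0,0]],
    [[-0.6,0,0],[0,0,0]],
    [[-0.8,0,0],[0,0,0]]
  ]
}}

```text
time_s: 26.45
tcp_pos: [0.5083, -0.2871, 0.1739]
eef_rot: [-67.7, 89.9, 34.0]
contact_force: [0.9, -0.2, -0.1]
gripper_width: 0.0438
```

Request:
{"fn": "send_rows", "kwargs": {
  "plan": [
    [[-0.05,0,-0.1],[0,0,0]],
    [[-0.1,0.2,-0.2],[0,0,0]],
    [[-0.15,0.3,-0.4],[0,0,0]],
    [[-0.15,0.4,-0.6],[0,0,0]],
    [[-0.15,0.4,-0.8],[0,0,0]]
  ]
}}

```text
time_s: 26.95
tcp_pos: [0.4725, -0.4181, 0.1978]
eef_rot: [-95.0, 89.8, 6.6]
contact_force: [1.0, -0.1, 1.3]
gripper_width: 0.0439
```

Run:
```python
from go import *
rel(.51,-.288,.2,11.5)
p=r.capture("scene");C=cloud(p);ok=p["range_z"]>0
def rect(P):
    c,wh,a=cv2.minAreaRect((P[:,:2]*1000).astype(np.float32));return np.round(c,1),np.round(wh,1),round(a,1)
for c,z in(((.505,.018),.1),((.522,.155),.1),((.509,-.287),.066)):
    m=ok&(np.hypot(C[...,0]-c[0],C[...,1]-c[1])<.065)
    l=m&(abs(C[...,2]-z)<.012);b=m&(C[...,2]>z+.018)&(C[...,2]<z+.04)
    A=np.c_[C[l][:,:2],np.ones(l.sum())];n=np.linalg.lstsq(A,C[l][:,2],rcond=None)[0]
    print(c,l.sum(),rect(C[l|b]),"lid z",np.median(C[l][:,2]).round(3),"bar",C[b].mean(0).round(3),"tilt",np.degrees(np.hypot(*n[:2])).round(1))
for t in "cup thermometer cream_tube mirror lotion wipes_box".split():
    f=r.trace(p,t)
    if f: print(t,round(f[0]["score"],2),np.median(C[f[0]["mask"]&ok],0).round(3))
save("9.png",p["color"])
```

```text
t 26.95 tcp [ 0.4725 -0.4181  0.1978] yaw_y -168.4 j [-24.  17.  -6.  -0. -67.  35.] F [ 1.05 -0.08  1.27] w 0.0439
shift [-0.014 -0.419  0.8  ] turn [ 0.002 -0.     0.004]
(0.505, 0.018) 567 (array([503.7,  17.9]), array([77.4, 99.9]), 68.0) lid z 0.099 bar [0.506 0.016 0.128] tilt 1.8
(0.522, 0.155) 555 (array([520.4, 155.3]), array([75.9, 98.8]), 70.4) lid z 0.1 bar [0.523 0.155 0.128] tilt 1.0
(0.509, -0.287) 590 (array([ 508.1, -285.6]), array([101.1,  75.7]), 11.9) lid z 0.066 bar [ 0.509 -0.285  0.094] tilt 1.6
cup 0.61 [ 0.626 -0.259  0.044]
thermometer 0.52 [0.436 0.26  0.055]
cream_tube 0.87 [0.41  0.047 0.059]
mirror 0.59 [ 0.782 -0.177  0.01 ]
lotion 0.61 [ 0.793 -0.013  0.105]
wipes_box 0.9 [0.798 0.139 0.062]
```

View pics/9.png

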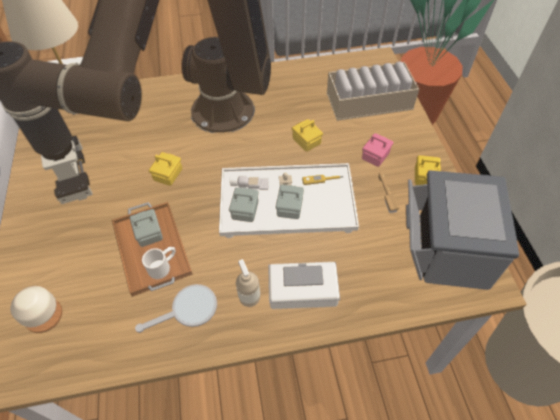

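The heavy box stands flat on the tray at (147,228) by the cup. The two light boxes are on the shelf at (244,204) and (290,200), everything else looks unmoved, and the gripper is clear. Handing in.

```bash
python3 -c "
from plant import r
print(r.close_job())"
```

```text
the job is handed in; nothing more can be done
None
```

The heavy box was the one at the far end of the row. It now stands on the tray's free floor next to the cup, and the job is handed in (no verdict is reported).

- **Weighing:** I lifted each box about 25 mm in order from the tray end, setting the first two back in their places. The first two pulled with about 1.6 and 1.7 N, the far one with about 3.8 N.
- **Last checks:**
  - The heavy box's lid is at 66 mm, which is right for standing on the tray floor. It tilts about 1.6° or less, within measurement noise, and is near the tray's free centre.
  - The two light boxes are within about 2 mm of where they began.
  - Cup, thermometer, cream tube, mirror, lotion and wipes dispenser showed no movement beyond measurement scatter. The pacifier and hairbrush I only checked by eye in the last picture.
  - The arm was clear of everything at about 27 s.
- **What went wrong or disagreed:** The first grasp closed on air without touching the box. The camera showed the gripper about 40 mm higher than the reported tool position, so I corrected every later height by 39.5 mm. Before hand-in I did not measure the force on the tray directly; the 2.4 N requirement rests on the force felt while lifting.

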